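Point out the vial in the chiller for a second-person check

TASK

A colleague must confirm which vial of the vial chiller is to be used next: push the chiller's cover all the way open, then point at the blue-capped vial inside, and at no other, with the fingertips just above its cap (one or two finger-widths), and hold still there for three seconds without touching any vial. Then push the cover fully shut again to keep the vials cold and dark, and leave them and the other things on the bench as they were.

Things in the scene. Friction and masses are not known exactly. Their poses are not given: they have to be found in the camera images.
- chiller: White bench-top vial chiller, 124 mm deep (x), 240 mm wide (y), 72 mm tall, fixed on the bench. Origin: centre of its underside. Its front (black control panel) looks along its -x, towards the robot, turned up to 0.3 rad. Right half (-y): an open well centred at y = -56 mm with an orange rack holding four vials. Left half (+y): closed. The dark cover slides along y between two side rails
- cover (a joint): Dark grey sliding cover, a plate 92 mm (x) by 116 mm (y), top 68.5 mm above the bench: 0 = shut over the well, growing in m as it slides to the chiller's +y; 0.112 = fully open at its stop over the left half, the whole well bare. Starts shut or up to 8 mm ajar. Slides under 1 to 2 N, stays where it is left
- rib_top (a point): Centre of the top of the orange finger rib that stands up across the middle of the cover and moves with it: 64 mm long along the chiller's x, 10 mm thick along y, 14 mm tall above the cover; this point is 82.5 mm above the bench. Push its -y face to open and its +y face to shut
- vial_blue: Loose screw-cap vial with blue cap, the one to point at: 12 mm diameter, 45 mm tall, upright in a cell of the rack. Which cell varies; the caps of neighbouring vials are at least 38 mm apart. Origin: centre of its underside; its z axis points up. Cap top 62 mm above the bench, just under the shut cover and 8 mm below the tops of the side rails
- vial_red: Loose screw-cap vial with red cap, same size and origin, in the same rack; not to be touched or pointed at
- vial_yellow: Loose screw-cap vial with yellow cap, same size and origin, in the same rack; not to be touched or pointed at
- vial_purple: Loose screw-cap vial with purple cap, same size and origin, in the same rack; not to be touched or pointed at
- timer: White lab timer, 66x66x18 mm, loose on the bench left of the chiller; origin: centre of underside. Leave alone
- marker_red: White marker pen with red cap, 127 mm long, loose, lying behind the chiller; origin: middle of its underside. Leave alone
- tweezers: Steel tweezers, 126 mm long, loose, lying left of the chiller; origin: middle of underside. Leave alone
- dish_a: Pink lidded culture dish, 60 mm diameter, 16 mm tall, loose, behind the chiller; origin: centre of underside. Leave alone
- dish_d: Orange lidded culture dish, 35 mm diameter, 11 mm tall, loose, behind the chiller; origin: centre of underside. Leave alone
- count_chamber: Glass counting chamber, 32x75x8 mm, loose, lying behind the chiller to the right; origin: centre of underside. Leave alone
- microscope: Large fixed microscope right of the chiller, not part of the job: it fills the space from x = 0.42 m on, y from -0.40 to -0.05 m, up to 0.49 m above the bench; its eyepieces stand out to x = 0.42 m at 0.3 to 0.4 m height. An arm that starts on its right must swing round in front of it, close to the robot's base, or above it

How it is judged:
On the way, in this order (a step that is already met when the one before it is completed fails the run):
1. the cover is pushed open (value of joint cover above 0.1 m), for 0.2 s.
2. with the cover open, the fingertips are held just above the blue-capped vial, touching nothing (value of joint cover above 0.1 m and horizontal distance between the grasp point and vial_blue below 0.016 m and z of the grasp point in the frame of vial_blue between 0.062 and 0.115 m and contact force between the arm and anything else below 0.3 N and contact force between the fingers and chiller below 0.3 N), for 2 s.
At the end, for the whole second after the job is handed in: The cover is fully shut (within 4 mm of its stop) and at rest, all four vials stand upright in their cells where they were (within 8 mm), and the other things on the bench have not been moved (within 10 mm) (value of joint cover below 0.004 m and velocity of joint cover between -0.005 and 0.005 m/s and distance of each of vial_blue, vial_red, vial_yellow, vial_purple from where it was at the start of the episode below 0.008 m and angle between each of vial_blue, vial_red, vial_yellow, vial_purple's own z axis and vertical below 0.2 rad and linear speed of each of vial_blue, vial_red, vial_yellow, vial_purple below 0.02 m/s and distance of each of timer, tweezers, marker_red, dish_a, dish_d, count_chamber from where it was at the start of the episode below 0.01 m); the robot touches nothing.
It fails at once if a vial is touched by the robot (contact force between any of the fingers, the arm and vial_blue above 0.3 N or contact force between any of the fingers, the arm and vial_red above 0.3 N or contact force between any of the fingers, the arm and vial_yellow above 0.3 N or contact force between any of the fingers, the arm and vial_purple above 0.3 N).
It fails at once if a vial is lifted, tipped or shifted from its cell (distance of any of vial_blue, vial_red, vial_yellow, vial_purple from where it was at the start of the episode above 0.01 m or angle between any of vial_blue, vial_red, vial_yellow, vial_purple's own z axis and vertical above 0.3 rad).
It fails at once if with the cover open, the fingertips are brought down to within about 2 cm of the cap of one of the other vials, right above it (value of joint cover above 0.1 m and ((horizontal distance between the grasp point and vial_red below 0.012 m and z of the grasp point in the frame of vial_red below 0.087 m) or (horizontal distance between the grasp point and vial_yellow below 0.012 m and z of the grasp point in the frame of vial_yellow below 0.087 m) or (horizontal distance between the grasp point and vial_purple below 0.012 m and z of the grasp point in the frame of vial_purple below 0.087 m))).
It fails at once if another thing on the bench is disturbed (distance of any of timer, tweezers, marker_red, dish_a, dish_d, count_chamber from where it was at the start of the episode above 0.015 m).
It also fails if it takes over 64 s, if anything falls off the work surface, if the arm or the gripper's body presses on something with over 40 N, if the wrist force passes 120 N, or if a joint passes its speed limit or range.

ROBOT

A 7-joint arm with a two-finger parallel gripper is mounted at the origin on a cart in front of the work surface, level with it; the furniture and walls round the work are solid. World frame = base frame: x ahead of the robot, y to its left, z up, the work surface at z = 0. Lengths are in m, angles in rad, forces in N, time in s.
With the tool pointing down it reaches from about 0.425 to 0.925 m from the base axis. Payload 6.8 kg.
Tool frame: the origin (TCP) lies on the mounting face of the last link; the fingertips stand 173 mm ahead of it and the grasp point (between the pads) lies 155 mm ahead of it; z points along the fingers, y is the line along which they close (so a half turn about z gives the same grasp; the last joint's range is limited). The gripper opens to 85 mm and grips with 20 to 120 N. Pads are 22 mm wide; open, the fingers measure 114 mm over their backs; the gripper's body (76 mm by 85 mm) begins 54 mm behind the grasp point. The pads swing forward as they close: fully open they stand 13 mm farther back than shut.
Start: joints at [1.146, 0.477, 0.022, 1.555, -0.011, 1.109, -0.083], TCP at [0.21, -0.641, 0.405] pointing down, gripper open.
Joint ranges: [-2.96, 2.96], [-0.34, 2.1], [-1.41, 1.46], [0.24, 2.44], [-1.37, 4.51], [0.17, 1.92], [-2.96, 2.96]. Speed limits (rad/s): [2.39, 2.39, 3.14, 3.14, 3.14, 3.14, 3.14].

INTERFACE

Orientations are given as a unit quaternion [w, x, y, z].
In Python, from station import bot gives the robot as it stands. The module is installed in compiled form; this text tells all that it offers.
- The arm moves only by the shell command python3 -m pendant 'ROWS' [FORCE]. ROWS is JSON, a list of rows, each a list of 5 numbers: the finger opening in m, from 0 to 0.0854, then the shift along the tool's x, y, z in m, then the turn about the tool's z in degrees. In form: [[jaw, x, y, z, yaw], ...]. A call has 1 to 12 rows; each row shifts and turns the commanded pose from where the row before left it, along the tool's axes as they then stand; what a row does not reach is not made up. A row lasts 1/12 s, in which the tool goes at most 41.7 mm and 7.16 degrees, less where a joint would pass 70% of its speed; a pose out of reach is approached as far as the arm can. A call with a gripper value outside its range is refused whole. The fingers move at their own pace and stop on an object; FORCE is the grip in N (left out, the last holds). Time passes only in rows, so rows that do not move let the fingers close. It gives the time, the measured TCP pose, the force, the opening and the grip force at its end, in the units of the state.
- bot.get_obs(): the state, without advancing time (a new reading comes with each control period).
- bot.read_camera(name): name is "scene" or "top" or "wrist"; returns (picture, depth): 420x560x3 uint8, blue, green, red; 420x560 float32, m along the optical axis (not along the pixel's ray), 0 where there is no reading.
- bot.camera_model(name): a dict with "intrinsics" (3x3 intrinsics, pixels), "R" (3x3) and "t" (3): a world point X has camera coordinates R X + t. Camera axes: x right, y down, z forward; pixel columns grow to the right and rows downward; lengths in m; the calibration is good to about 2 mm. A picture is of the moment at which its call begins: read the wrist's pose just before it. camera_model takes no time and is no camera call; for the wrist camera it gives the pose at the moment of the call.
- bot.hand_in(): hands the job in; it is judged then, once.
Trained networks look in the newest picture that a camera, given by its name, has taken for a name from the list of things; names that differ only in an ending like _2 or _b are one class to them, and where a whole thing is asked for, a point or a joint stands for the part that bears it (a point fixed in the world has none). Each returns a list of dicts, best first, with "score" (0 to 1); they miss things now and then, are a little off and sometimes report something else, mostly with a low value. They report only what shows in the picture. A call takes as long as a camera call.
- bot.boxes_of(name, camera): "at" ([column, row] in pixels, amid what is visible of it).
- bot.trace(name, camera): "mask" (420x560 bool, what is visible of it) and "at" ([column, row] in pixels, amid what is visible of it).
- bot.pinpoint(name, camera): "at" ([column, row] in pixels: a listed point, or the origin of a listed thing).
The state is a dict: "t": time; "q": joint angles; "joint_vel": joint speeds; "joint_torque": joint torques, N m; "eef_pos": TCP position; "tool_rot": TCP orientation; "contact_force": force on the tool from outside, world axes, zero at the start; "torque": the same for the moment, N m; "gripper_width": opening from 0.0 (shut) to 1.0 (fully open); "grasp_force": force on a finger pad.
Only numpy, scipy, OpenCV 4.12 (cv2) and the standard library are available. Lean on these libraries where they do the work, as an engineer would, in place of code of your own. Each camera call takes 0.05 s, during which the arm holds its last target. There are 200 camera calls.

## Working session

There is one attempt and no reset: what is moved stays moved. The work goes in short steps, Python scripts to look and compute and a shell command to move; the robot and the scene stay as the last step left them, time stands still between calls to the robot, and variables do not carry over. Pictures are saved under pics/ and viewed, at most 10 in all, crops included, and the job is handed in when it is done.

```bash
mkdir -p pics; cat > h.py <<'E'
from station import bot
import numpy as np, cv2
def world(cam,px,z=None,depth=None):
    m=bot.camera_model(cam);K,R,t=[np.array(m[k]) for k in("intrinsics","R","t")]
    d=np.linalg.inv(K)@[px[0],px[1],1]
    c=-R.T@t; r=R.T@d
    s=depth if z is None else (z-c[2])/r[2]
    return c+s*r
E
python3 - <<'E'
from h import *
o=bot.get_obs();print({k:np.round(o[k],3) for k in o})
for c in("scene","top"):
    im,d=bot.read_camera(c);cv2.imwrite(f"pics/{c}0.png",im)
    m=bot.camera_model(c);print(c,np.round(-np.array(m["R"]).T@m["t"],3))
    for n,z in(("rib_top",.0825),("chiller",0),("timer",0),("dish_a",0),("vial_blue",.017)):
        for p in bot.pinpoint(n,c)[:2]: print(c,n,np.round(p["at"]),round(p["score"],2),np.round(world(c,p["at"],z),4))
E
```

```text
{'t': np.float64(0.0), 'q': array([ 1.146,  0.478,  0.022,  1.556, -0.011,  1.109, -0.083]), 'joint_vel': array([ 0.   , -0.   , -0.001, -0.002,  0.   , -0.   ,  0.001]), 'joint_torque': array([-1.0000e-03, -5.9644e+01,  1.6080e+00, -2.8119e+01,  1.2000e-02,
        9.0000e-03, -0.0000e+00]), 'eef_pos': array([ 0.21 , -0.641,  0.404]), 'tool_rot': array([-0.001,  0.987,  0.158, -0.   ]), 'contact_force': array([-0.507, -0.555,  0.236]), 'torque': array([ 0.039, -0.012,  0.064]), 'grasp_force': np.float64(0.0), 'gripper_width': np.float64(0.997)}
scene [1.276 0.353 1.351]
scene rib_top [283. 181.] 0.58 [0.5618 0.1931 0.0825]
scene chiller [298. 199.] 0.66 [0.5684 0.2415 0.    ]
scene timer [394. 209.] 0.88 [0.5428 0.5246 0.    ]
scene timer [421. 190.] 0.27 [0.463 0.597 0.   ]
scene dish_a [393. 205.] 0.59 [0.5314 0.5203 0.    ]
scene dish_a [247. 269.] 0.58 [0.8141 0.1422 0.    ]
top [0.343 0.171 1.491]
top rib_top [270. 228.] 0.64 [0.5668 0.1992 0.0825]
top chiller [256. 234.] 0.96 [0.5589 0.2431 0.    ]
top chiller [273. 230.] 0.25 [0.5731 0.1914 0.    ]
top timer [167. 240.] 0.84 [0.5326 0.5243 0.    ]
top dish_a [292. 157.] 0.79 [0.8151 0.1341 0.    ]
top dish_a [306. 176.] 0.55 [0.751  0.0898 0.    ]
```

```bash
python3 - <<'E'
import cv2
a=cv2.imread("pics/top0.png");cv2.imwrite("pics/topc.png",cv2.resize(a[130:310,130:370],None,fx=3.3,fy=3.3))
E
```

```text
(no output)
```

View pics/topc.png

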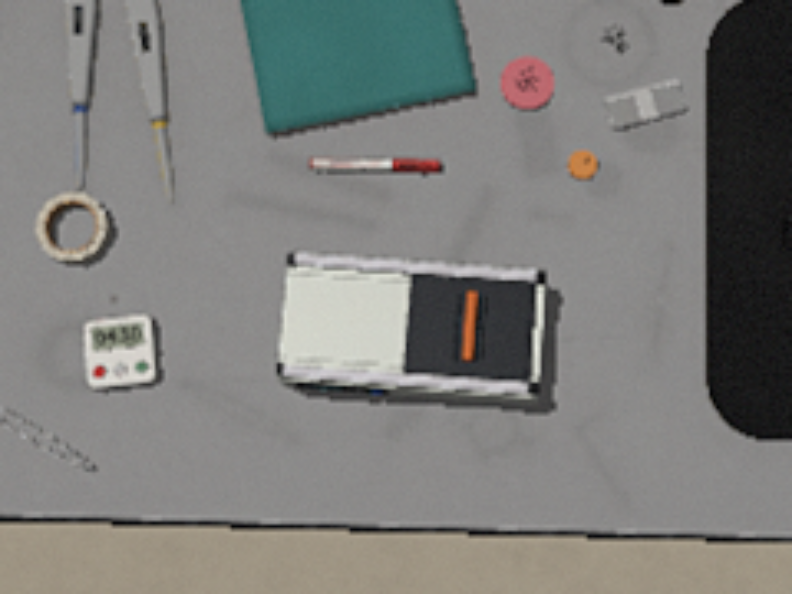

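View pics/scene0.png

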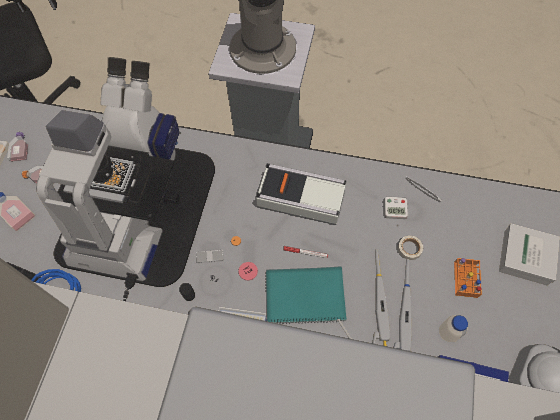

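The top view shows the chiller, nearly shut, with the rib at crop (470,325), the timer on its left, and the dishes and pen behind. The scene view shows the microscope on the arm's side. I'll measure the chiller's yaw, and first raise the arm above the microscope with the gripper shut.

```bash
python3 - <<'E'
from h import *
P=[world("top",(u/3.3+130,v/3.3+130),.070) for u,v in((291,259),(541,277),(280,370),(533,388))]
print(np.round(P,4),np.round(np.mean(P,0),4))
for a,b in((1,0),(3,2)): d=P[a]-P[b];print(np.degrees(np.arctan2(d[0],-d[1])))
R=[world("top",(u/3.3+130,v/3.3+130),.0825) for u,v in((472,291),(468,361))];print(np.round(R,4))
bot.read_camera("top")
for n in("rib_top","chiller"):
  for p in bot.trace(n,"top")[:1]:
    m=p["mask"].astype(np.uint8);print(n,p["score"],p["at"],m.sum())
    c=max(cv2.findContours(m,0,1)[0],key=cv2.contourArea);bx=cv2.boxPoints(cv2.minAreaRect(c))
    print(np.round([world("top",q,.07) for q in bx],4))
E
python3 -m pendant '[[0,0,0,-0.04,0],[0,0,0,-0.04,0],[0,0,0,-0.04,0],[0,0,0,-0.04,0],[0,0,0,-0.04,0],[0,0,0,-0.04,0],[0,0,0,-0.04,0],[0,0,0,-0.03,0],[0,0,-0.03,0,0],[0,0,-0.03,0,0],[0,0,0,0,0]]' 20
```

```text
[[0.6228 0.3579 0.07  ]
 [0.6124 0.1276 0.07  ]
 [0.5199 0.3626 0.07  ]
 [0.5099 0.1327 0.07  ]] [0.5662 0.2452 0.07  ]
-2.594197522679133
-2.4806862662131492
[[0.5953 0.1904 0.0825]
 [0.5312 0.1921 0.0825]]
rib_top 0.85 [272.8, 229.9] 1138
[[0.5203 0.2508 0.07  ]
 [0.6123 0.2478 0.07  ]
 [0.6071 0.132  0.07  ]
 [0.5153 0.1364 0.07  ]]
chiller 0.68 [256.3, 230.7] 3216
[[0.5049 0.3661 0.07  ]
 [0.6346 0.3607 0.07  ]
 [0.6179 0.1206 0.07  ]
 [0.4889 0.1302 0.07  ]]
t: 1.67
eef_pos: [0.19, -0.5809, 0.7167]
tool_rot: [0.0, 0.988, 0.158, 0.0]
contact_force: [-0.0, -1.2, 0.7]
gripper_width: 0.002
grasp_force: 0.0
```

```bash
python3 -m pendant '[[0,0.04,-0.0013,0,-3.8],[0,0.04,-0.0013,0,-3.8],[0,0.04,-0.0013,0,-3.8],[0,0.04,-0.0013,0,-3.8],[0,0.04,-0.0013,0,-3.8],[0,0.04,-0.0013,0,-3.8],[0,0.04,-0.0013,0,-3.8],[0,0.04,-0.0013,0,-3.8]]'
python3 -m pendant '[[0,0.04,-0.0013,0,-3.8],[0,0.04,-0.0013,0,-3.8],[0,0.04,-0.0013,0,-3.8],[0,0.04,-0.0013,0,-3.8],[0,0.04,-0.0013,0,-3.8],[0,0.04,-0.0013,0,-3.8],[0,0.04,-0.0013,0,-3.8],[0,0,0,0,0]]'
```

```text
t: 2.33
eef_pos: [0.4575, -0.4095, 0.7143]
tool_rot: [-0.0, 0.911, 0.413, -0.0]
contact_force: [0.4, -0.6, 0.1]
gripper_width: -0.0
grasp_force: 0.0
t: 3.0
eef_pos: [0.5893, -0.1564, 0.7146]
tool_rot: [-0.002, 0.787, 0.617, 0.002]
contact_force: [0.5, 0.5, 0.1]
gripper_width: 0.001
grasp_force: 0.0
```

```bash
python3 -m pendant '[[0,0,0,0,-3.73],[0,0,0,0,-3.73],[0,0,0,0,-3.74],[0,0.0393,-0.0052,0,0],[0,0.0393,-0.0052,0,0],[0,0.0393,-0.0052,0,0],[0,0.0393,-0.0052,0,0],[0,0.0393,-0.0052,0,0],[0,0.0393,-0.0052,0,0],[0,0.0393,-0.0052,0,0],[0,0.0393,-0.0052,0,0]]'
python3 -m pendant '[[0,0,0,0.04,0],[0,0,0,0.04,0],[0,0,0,0.04,0],[0,0,0,0.04,0],[0,0,0,0.04,0],[0,0,0,0.04,0],[0,0,0,0.04,0],[0,0,0,0.04,0],[0,0,0,0.04,0],[0,0,0,0.035,0],[0,0,0,0,0],[0,0,0,0,0]]'
python3 - <<'E'
from h import *
im,d=bot.read_camera("wrist");cv2.imwrite("pics/w1.png",im)
for n,z in(("rib_top",.0825),("chiller",0)):
    for p in bot.pinpoint(n,"wrist")[:2]: print(n,np.round(p["at"]),round(p["score"],2),np.round(world("wrist",p["at"],z),4))
E
```

```text
t: 3.92
eef_pos: [0.5653, 0.152, 0.7149]
tool_rot: [0.0, 0.73, 0.684, 0.0]
contact_force: [0.5, 0.3, 1.0]
gripper_width: 0.0
grasp_force: 0.0
t: 4.92
eef_pos: [0.5655, 0.1502, 0.3187]
tool_rot: [-0.001, 0.729, 0.684, -0.002]
contact_force: [0.0, 0.5, 0.6]
gripper_width: 0.001
grasp_force: 0.0
rib_top [276. 163.] 0.69 [0.5664 0.1935 0.0825]
chiller [277.  63.] 0.96 [0.5708 0.2512 0.    ]
```

View pics/w1.png

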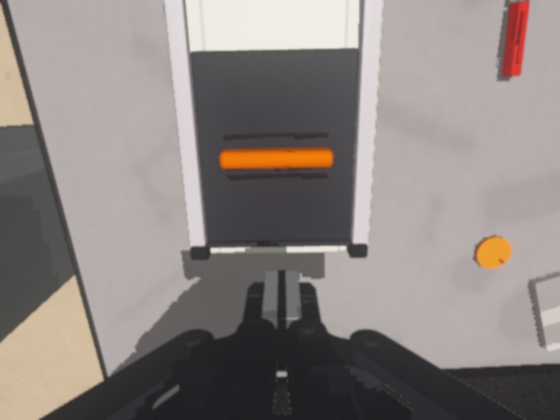

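The wrist view shows the rib at (277,160), centred ahead of the shut fingers and square to them. I'll descend behind it and push.

```bash
python3 -m pendant '[[0,0,0,0.03,0],[0,0,0,0.025,0],[0,0,0,0.016,0],[0,0,0,0,0],[0,0,0,0,0]]'
python3 -m pendant '[[0,0.01,0,0,0],[0,0.01,0,0,0],[0,0.01,0,0,0],[0,0.01,0,0,0],[0,0.01,0,0,0],[0,0.01,0,0,0],[0,0,0,0,0]]'
```

```text
t: 5.48
eef_pos: [0.5665, 0.1509, 0.2504]
tool_rot: [0.0, 0.729, 0.684, 0.001]
contact_force: [-0.1, -0.1, -0.0]
gripper_width: -0.001
grasp_force: 0.0
t: 6.07
eef_pos: [0.5692, 0.2137, 0.2491]
tool_rot: [-0.001, 0.728, 0.685, 0.001]
contact_force: [-0.8, -0.7, -0.2]
gripper_width: 0.0
grasp_force: 0.0
```

```bash
python3 -m pendant '[[0,0.01,0,0.002,0],[0,0.01,0,0,0],[0,0.01,0,0,0],[0,0.01,0,0,0],[0,0.01,0,0,0],[0,0.005,0,0,0],[0,0.005,0,0,0],[0,0,0,0,0]]'
python3 -m pendant '[[0,0.004,0,0,0],[0,0.004,0,0,0],[0,0.004,0,0,0],[0,0,0,0,0]]'
python3 - <<'E'
from h import *
im,d=bot.read_camera("top");cv2.imwrite("pics/t2.png",cv2.resize(im[190:270,190:310],None,fx=6,fy=6))
E
```

```text
t: 6.73
eef_pos: [0.5731, 0.272, 0.2468]
tool_rot: [-0.0, 0.729, 0.685, 0.001]
contact_force: [0.7, 0.2, -0.7]
gripper_width: 0.002
grasp_force: 0.0
t: 7.07
eef_pos: [0.5742, 0.2832, 0.2469]
tool_rot: [-0.0, 0.729, 0.684, 0.0]
contact_force: [0.7, -0.2, -0.4]
gripper_width: -0.001
grasp_force: 0.0
```

View pics/t2.png

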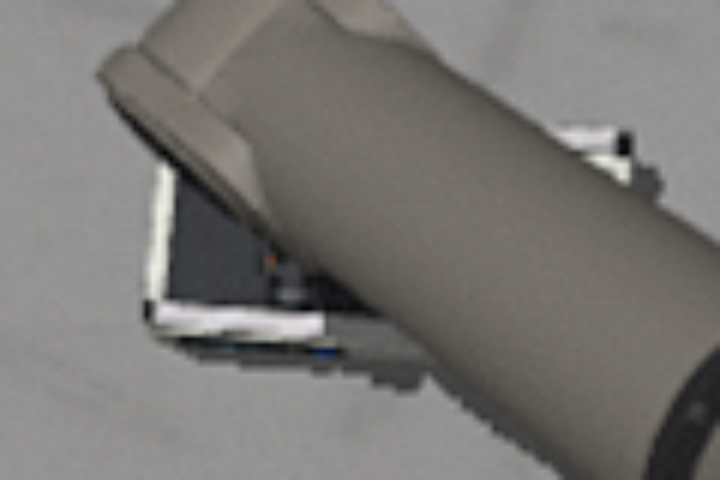

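The arm hides most of it, but the cover (rib at about (272,258)) is close to the left end. I'll push gently until the stop shows in the force.

```bash
python3 -m pendant '[[0,0.003,0,0,0],[0,0.002,0,0,0],[0,0,0,0,0]]'
python3 -m pendant '[[0,0.002,0,0,0],[0,0.002,0,0,0],[0,0,0,0,0]]'
```

```text
t: 7.37
eef_pos: [0.5747, 0.2872, 0.2468]
tool_rot: [0.0, 0.729, 0.684, -0.0]
contact_force: [-0.4, -1.7, 0.1]
gripper_width: -0.0
grasp_force: 0.8
t: 7.62
eef_pos: [0.5751, 0.2884, 0.2466]
tool_rot: [0.002, 0.73, 0.683, -0.003]
contact_force: [-2.1, -10.2, 7.6]
gripper_width: -0.002
grasp_force: 5.1
```

The stop is reached (10 N). Next I'll back off, rise and look into the well.

```bash
python3 -m pendant '[[0,-0.01,0,0,0],[0,-0.01,0,0,0],[0,0,0,-0.04,0],[0,0,0,-0.04,0],[0,0,0,-0.04,0],[0,-0.035,0,0,0],[0,-0.035,0,0,0],[0,-0.035,0,0,0],[0,-0.035,0,0,0],[0,0,0,0,0],[0,0,0,0,0]]'
python3 - <<'E'
from h import *
im,d=bot.read_camera("wrist");cv2.imwrite("pics/w3.png",im)
for n in("blue","red","yellow","purple"):
    for p in bot.trace("vial_"+n,"wrist")[:2]:
        print(n,np.round(p["at"]),round(p["score"],2),p["mask"].sum(),np.round(world("wrist",p["at"],.062),4))
for p in bot.pinpoint("rib_top","wrist")[:1]: print(np.round(p["at"]),p["score"],np.round(world("wrist",p["at"],.0825),4))
E
```

```text
t: 8.53
eef_pos: [0.5647, 0.1286, 0.3667]
tool_rot: [0.0, 0.731, 0.682, -0.0]
contact_force: [-0.9, 0.5, -0.1]
gripper_width: -0.004
grasp_force: 0.0
blue [253. 165.] 0.69 297 [0.5441 0.1613 0.062 ]
red [253.  86.] 0.77 299 [0.5492 0.2179 0.062 ]
red [483.  25.] 0.75 778 [0.7052 0.2464 0.062 ]
yellow [303. 143.] 0.51 255 [0.5823 0.1763 0.062 ]
```

View pics/w3.png

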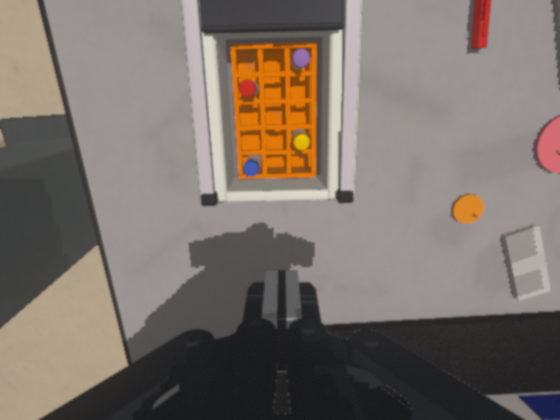

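The wrist view shows the well fully bare: blue at (251,168), yellow (302,142), red (248,88) and purple (302,58). I'll move over blue at height first, then go down.

```bash
python3 -m pendant '[[0,0.0148,-0.0119,0,0],[0,0.0148,-0.0119,0,0],[0,0,0,0,0],[0,0,0,0.03,0],[0,0,0,0.03,0],[0,0,0,0.025,0],[0,0,0,0,0],[0,0,0,0,0]]'
python3 - <<'E'
from h import *
im,d=bot.read_camera("wrist");cv2.imwrite("pics/w4.png",im)
for n in("blue","red","yellow","purple"):
    for p in bot.trace("vial_"+n,"wrist")[:1]:
        print(n,np.round(p["at"]),round(p["score"],2),p["mask"].sum(),np.round(world("wrist",p["at"],.062),4))
E
```

```text
t: 9.5
eef_pos: [0.5424, 0.163, 0.281]
tool_rot: [-0.001, 0.729, 0.685, -0.001]
contact_force: [0.6, 0.5, 1.0]
gripper_width: -0.001
grasp_force: 0.0
blue [286. 249.] 0.68 763 [0.5453 0.1603 0.062 ]
red [288. 151.] 0.78 598 [0.5501 0.2151 0.062 ]
yellow [353. 220.] 0.86 596 [0.5833 0.1748 0.062 ]
purple [355. 115.] 0.82 725 [0.5846 0.2307 0.062 ]
```

View pics/w4.png

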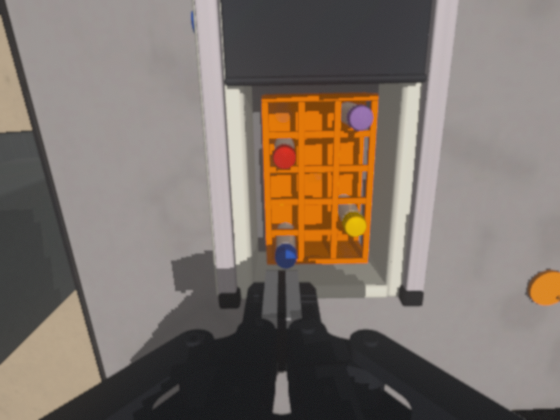

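The view shows the tip just at the blue cap (286,256), so the cap centre is about (0.545, 0.157). I'll correct by a few mm, go down 20 mm and hold.

```bash
python3 -m pendant '[[0,-0.005,0.003,0,0],[0,0,0,0.01,0],[0,0,0,0.01,0],[0,0,0,0,0],[0,0,0,0,0],[0,0,0,0,0],[0,0,0,0,0],[0,0,0,0,0],[0,0,0,0,0],[0,0,0,0,0],[0,0,0,0,0],[0,0,0,0,0]]'
python3 -m pendant '[[0,0,0,0,0],[0,0,0,0,0],[0,0,0,0,0],[0,0,0,0,0],[0,0,0,0,0],[0,0,0,0,0],[0,0,0,0,0],[0,0,0,0,0],[0,0,0,0,0],[0,0,0,0,0],[0,0,0,0,0],[0,0,0,0,0]]'
python3 -m pendant '[[0,0,0,0,0],[0,0,0,0,0],[0,0,0,0,0],[0,0,0,0,0],[0,0,0,0,0],[0,0,0,0,0],[0,0,0,0,0],[0,0,0,0,0],[0,0,0,0,0],[0,0,0,0,0],[0,0,0,0,0],[0,0,0,0,0]]'
python3 -m pendant '[[0,0,0,0,0],[0,0,0,0,0],[0,0,0,0,0],[0,0,0,0,0],[0,0,0,0,0],[0,0,0,0,0]]'
python3 - <<'E'
from h import *
im,d=bot.read_camera("wrist");cv2.imwrite("pics/w5.png",im)
for n in("blue","red","yellow","purple"):
    for p in bot.trace("vial_"+n,"wrist")[:1]:
        print(n,np.round(p["at"]),round(p["score"],2),p["mask"].sum(),np.round(world("wrist",p["at"],.062),4))
E
```

```text
t: 10.75
eef_pos: [0.5454, 0.1575, 0.2618]
tool_rot: [0.0, 0.729, 0.684, 0.0]
contact_force: [0.1, -0.1, 0.2]
gripper_width: -0.003
grasp_force: 0.0
t: 11.75
eef_pos: [0.5454, 0.1575, 0.2617]
tool_rot: [0.0, 0.729, 0.684, -0.0]
contact_force: [0.2, -0.3, 0.1]
gripper_width: -0.002
grasp_force: 0.0
t: 12.75
eef_pos: [0.5453, 0.1575, 0.2617]
tool_rot: [0.0, 0.729, 0.684, 0.0]
contact_force: [-0.5, 0.5, -0.6]
gripper_width: 0.001
grasp_force: 0.0
t: 13.25
eef_pos: [0.5454, 0.1575, 0.2617]
tool_rot: [0.0, 0.729, 0.684, -0.0]
contact_force: [-1.1, -0.4, -0.5]
gripper_width: 0.004
grasp_force: 0.0
blue [279. 253.] 0.75 747 [0.5438 0.162  0.062 ]
red [278. 150.] 0.86 747 [0.5469 0.2137 0.062 ]
yellow [356. 224.] 0.6 767 [0.582  0.1752 0.062 ]
purple [355. 109.] 0.73 831 [0.5819 0.2295 0.062 ]
```

View pics/w5.png

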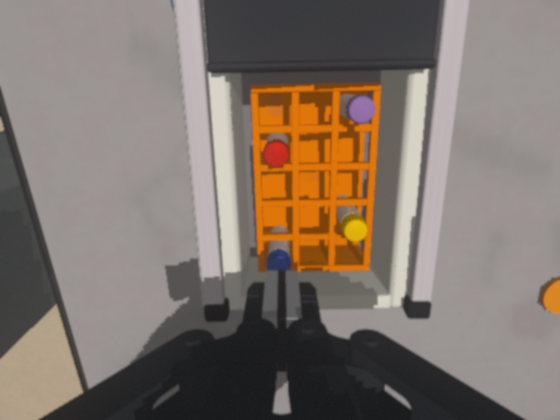

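The tip stands over the blue cap at (279,260). I'll hold a little longer, then lift and cross over the rib to its +y side.

```bash
python3 -m pendant '[[0,0,0,0,0],[0,0,0,0,0],[0,0,0,0,0],[0,0,0,0,0],[0,0,0,0,0],[0,0,0,0,0],[0,0,0,0,0],[0,0,0,0,0],[0,0,0,0,0],[0,0,0,0,0],[0,0,0,0,0],[0,0,0,0,0]]'
python3 -m pendant '[[0,0,0,-0.03,0],[0,0,0,-0.03,0],[0,0,0,-0.03,0],[0,0.0362,0.0028,0,0],[0,0.0362,0.0028,0,0],[0,0.0362,0.0028,0,0],[0,0.0362,0.0028,0,0],[0,0.0362,0.0028,0,0],[0,0,0,0,0],[0,0,0,0,0],[0,0,0,0,0]]'
```

```text
t: 14.5
eef_pos: [0.5454, 0.1575, 0.2617]
tool_rot: [0.0, 0.729, 0.684, 0.0]
contact_force: [-0.2, 0.3, 0.4]
gripper_width: -0.003
grasp_force: 0.0
t: 15.42
eef_pos: [0.5708, 0.3368, 0.3512]
tool_rot: [0.0, 0.729, 0.684, -0.001]
contact_force: [0.5, -0.2, -0.6]
gripper_width: 0.003
grasp_force: 0.0
```

```bash
python3 -m pendant '[[0,0,0,0.035,0],[0,0,0,0.035,0],[0,0,0,0.02,0],[0,0,0,0.014,0],[0,0,0,0,0],[0,0,0,0,0]]'
python3 -m pendant '[[0,-0.01,0,0,0],[0,-0.01,0,0,0],[0,-0.01,0,0,0],[0,-0.01,0,0,0],[0,-0.01,0,0,0],[0,-0.01,0,0,0],[0,-0.01,0,0,0],[0,-0.01,0,0,0],[0,-0.01,0,0,0],[0,0,0,0,0]]'
python3 -m pendant '[[0,-0.01,0,0,0],[0,-0.01,0,0,0],[0,-0.006,0,0,0],[0,-0.006,0,0,0],[0,-0.003,0,0,0],[0,0,0,0,0]]'
```

```text
t: 15.92
eef_pos: [0.5713, 0.3363, 0.2479]
tool_rot: [0.0, 0.73, 0.684, -0.0]
contact_force: [1.0, -0.3, 0.8]
gripper_width: 0.0
grasp_force: 0.0
t: 16.75
eef_pos: [0.5653, 0.2442, 0.2472]
tool_rot: [0.001, 0.73, 0.683, -0.001]
contact_force: [-0.3, 0.2, -0.6]
gripper_width: 0.002
grasp_force: 0.0
t: 17.25
eef_pos: [0.5629, 0.2113, 0.2475]
tool_rot: [0.0, 0.73, 0.684, -0.001]
contact_force: [0.4, -0.3, 0.6]
gripper_width: 0.002
grasp_force: 0.0
```

```bash
python3 -m pendant '[[0,-0.003,0,0,0],[0,-0.002,0,0,0],[0,0,0,0,0]]'
python3 -m pendant '[[0,-0.002,0,0,0],[0,-0.002,0,0,0],[0,0,0,0,0]]'
```

```text
t: 17.5
eef_pos: [0.5624, 0.2076, 0.2476]
tool_rot: [-0.0, 0.729, 0.684, 0.0]
contact_force: [0.1, 0.5, -0.8]
gripper_width: 0.001
grasp_force: 0.5
t: 17.75
eef_pos: [0.5621, 0.2065, 0.2479]
tool_rot: [-0.002, 0.728, 0.685, 0.003]
contact_force: [1.9, 10.7, -6.0]
gripper_width: 0.001
grasp_force: 4.6
```

```bash
python3 -m pendant '[[0,0.006,0,0,0],[0,0.01,0,0,0],[0,0,0,-0.04,0],[0,0,0,-0.04,0],[0,0,0,-0.04,0],[0,-0.035,0,0,0],[0,-0.035,0,0,0],[0,-0.03,0,0,0],[0,0,0,0,0],[0,0,0,0,0],[0,0,0,0,0],[0,0,0,0,0]]'
python3 - <<'E'
from h import *
im,d=bot.read_camera("wrist");cv2.imwrite("pics/w6.png",im)
for p in bot.pinpoint("rib_top","wrist")[:1]: print(np.round(p["at"]),p["score"],np.round(world("wrist",p["at"],.0825),4))
E
```

```text
t: 18.75
eef_pos: [0.5568, 0.1213, 0.3678]
tool_rot: [-0.0, 0.729, 0.685, 0.0]
contact_force: [-0.4, -0.0, -1.3]
gripper_width: 0.001
grasp_force: 0.0
[287. 108.] 0.76 [0.564  0.1907 0.0825]
```

View pics/w6.png

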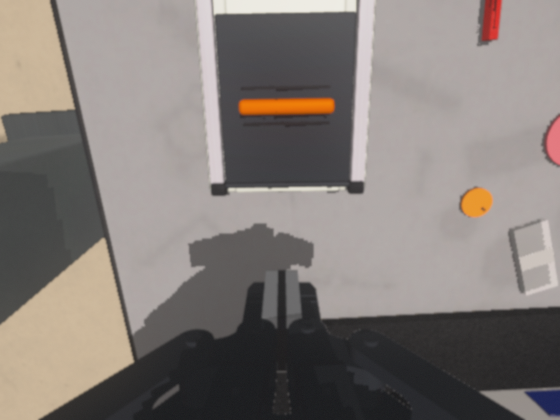

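The cover is back against its end (rib at (287,107)) and the arm is clear, so I'll hand in.

```bash
python3 -c "
from station import bot
print(bot.hand_in())"
```

```text
the job is handed in; nothing more can be done
None
```

I pushed the cover open to its stop, held the fingertips about 27 mm above the blue cap for over 3 s, pushed the cover shut to its stop, and handed in with the arm clear; the hand-in returned no verdict.

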